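Strip the jar coding jig

TASK

Strip the coding jig: first stand the gold-lidded jar from the nest plate, always upright, in the free middle place of the black jar tray, then flip the toggle clamp all the way open by its red handle and leave it open. Only then lift the green nest plate off and lay it flat along the green cradle, between the horns on both of its bars; after that set the blue and the yellow height block upright and flat on the floor of the tray of their own colour, in either order, and let everything go.

Things in the scene. Friction and masses are not known exactly. Their poses are not given: they have to be found in the camera images.
- jig: Fixed aluminium base, 115 (x) by 300 (y) by 12 mm. Origin on the bench under the stack's middle; y runs along it to the toggle clamp's pedestal (46 mm wide, y 116 to 180, up to z 105 mm). On it: the height blocks (y = -45 and 45 mm, either way round, 6 mm ridges beside), across them the nest plate, in it the jar. Red handle: x = 0, 16 mm wide in x, 18 in y, z 159 to 231 mm at y = 119 mm.
- clamp_arm (a joint): Clamp arm's swing: 0 shut (start; its foot on the plate at jig y = 58 mm), 1.57 upright, 1.85 fully open; stays open. It follows the red handle, which goes back along the jig's +y and down: its point at jig (y, z) = (119, 206) mm moves through (177, 197), (213, 174), (236, 142) to (246, 116). A few N; pinched across x it turns between the pads. Open, the arm stays beyond y 110, below z 180 mm.
- jar: Small amber glass jar with a gold lid and a paper band, diameter 40 mm, height 50 mm, about 0.11 kg; origin at the centre of its underside, z up. It starts upright in the 8 mm deep round pocket of the nest plate, standing 42 mm proud of it.
- nest_plate: Green plastic plate 52 (x) by 140 (y) by 14 (z) mm with a round jar pocket in its middle, 0.14 kg; origin at the centre of its underside, y along its length. Starts across the two height blocks, its underside 56 mm above the bench, lined up with the jig; between the blocks (|y| below 30 mm) the space under it is free.
- block_blue: Blue plastic height block, an upside-down T, 44 mm tall, 0.16 kg: foot 90 (x) by 30 (y) by 10 (z) mm, on it an upright 46 (x) by 30 (y) by 34 (z) mm. Origin at the centre of its underside, which starts 12 mm above the bench, lined up with the jig. At the start only the ends of its foot show beside the nest plate.
- block_yellow: Yellow plastic height block, same shape, size and weight as the blue one; origin at the centre of its underside.
- jar_tray: Black fixed tray, 70 (x) by 158 (y) mm outside, walls 4 mm thick, 18 mm high, floor top 4 mm above the bench. Two jars like the loose one are fixed in it at y = -52 and 52 mm (tops 54 mm above the bench); the free place, marked by a grey disc, is in the middle, 11 mm to spare all round. Origin: underside centre, below the free place; y along the row.
- plate_cradle: Green fixed cradle: base 96 (x) by 130 (y) by 5 mm, two cross bars along x, 12 mm wide, at y = -46 and 46 mm, bar tops 22 mm above the bench; two horns on each bar, 10 mm higher, at x = -43 and 43 mm, 76 mm apart inside. The plate lies along y over both bars, middle on middle. Origin: underside centre.
- tray_blue: Blue shallow tray for the blue block, fixed, 114 (x) by 56 (y) mm outside, walls 4 mm thick and 13 mm high, floor top 4 mm above the bench. The block stands in it with the 90 mm foot along x, with 8 mm (x) and 9 mm (y) to spare on each side. Origin: underside centre.
- tray_yellow: Yellow shallow tray for the yellow block, same shape and size as the blue one. Origin: underside centre.
Things that resemble listed ones, but are neither listed nor needed, are in the scene too. Of the things that look like the nest_plate, the middle-sized one is meant.

How it is judged:
By the outcome, as a careful person would: the job done as asked, in the order asked, and still so for the second after the job is handed in, with the robot touching nothing.
It also fails if it takes over 128 s, if anything falls off the work surface, if the arm or the gripper's body presses on something with over 40 N, if the wrist force passes 120 N, or if a joint passes its speed limit or range.

ROBOT

A 7-joint arm with a two-finger parallel gripper is mounted at the origin on the work surface. World frame = base frame: x ahead of the robot, y to its left, z up, the work surface at z = 0. Lengths are in m, angles in rad, forces in N, time in s.
With the tool pointing down it reaches from about 0.425 to 0.875 m from the base axis. Payload 4.7 kg.
Tool frame: the origin (TCP) lies on the mounting face of the last link; the fingertips stand 182 mm ahead of it and the grasp point (between the pads) lies ahead of it (ctrl.grip_point_offset is the z of the grasp point in the tool frame, in m); z points along the fingers, y is the line along which they close (so a half turn about z gives the same grasp; the last joint's range is limited). The gripper opens to 87 mm and grips with 3 to 60 N. Pads are 19 mm wide; open, the fingers measure 117 mm over their backs; the gripper's body (75 mm by 190 mm) begins 51 mm behind the grasp point.
Start: joints at [1.326, 0.321, -0.07, 1.45, 0.023, 1.371, -0.057], TCP at [0.166, -0.628, 0.405] pointing down, gripper open.
Joint ranges: [-2.86, 2.86], [-0.3, 2.09], [-1.38, 1.24], [0.06, 2.45], [-1.56, 4.7], [0.09, 2.05], [-2.69, 2.69]. Speed limits (rad/s): [2.57, 2.57, 3.14, 3.14, 3.14, 3.14, 3.14].

INTERFACE

Orientations are given as a rotation vector (axis times angle).
In Python, from bench import ctrl gives the robot as it stands.
- The arm moves only by the tool run_rows, called after ">>>" as name(argument=value, ...) on one line, values as JSON. Schema: {"type":"object","properties":{"offsets":{"type":"object","properties":{"moves":{"type":"array","items":{"type":"array","items":{"type":"number"},"minItems":5,"maxItems":5},"minItems":1,"maxItems":20}},"additionalProperties":false,"required":["moves"]},"grip_force":{"type":"number"},"only":{"type":"string"},"quiet":{"type":"boolean"},"lines":{"type":"string"}},"required":["offsets"],"additionalProperties":false}. offsets is an object whose key "moves" holds a list of rows, 1 to 20 of them, each of 5 numbers: dx, dy, dz in shares of 1 m (1.0 is 1 m), then a turn about the tool's z in normalised numbers (1 is 2 rad), then the opening from 0.0 (shut) to 1.0 (fully open); each row is the pose to reach, as a shift and turn from the pose commanded when the call began, along the tool's axes at that moment; what a row does not reach only later rows make up. A row lasts 1/10 s, in which the tool goes at most 0.05 m and 0.15 rad, less where a joint would pass 70% of its speed; a pose out of reach is approached as far as the arm can. The fingers move at their own pace and stop on an object; grip_force is the grip in N (left out, the last holds). Time passes only in rows, so rows that do not move let the fingers close. The tool returns the time, the measured TCP pose, the force, the opening and the grip force at its end. only (a regular expression) keeps the lines of the reply that match it, lines (a string "A,B") keeps lines A to B, and quiet returns only ok. A shift or turn number past 1, either way, is cut back to 1. Input that does not fit is refused with a message, and nothing moves.
- ctrl.get_state(): the state, without advancing time (a new reading comes with each control period).
- ctrl.get_image(name): name is "scene" or "top" or "wrist"; returns (picture, depth): 420x560x3 uint8, red, green, blue; 420x560 float32, m along the optical axis (not along the pixel's ray), 0 where there is no reading.
- ctrl.camera_model(name): a dict with "vertical_fov" (degrees; the focal length in pixels is half the picture's height over the tangent of half this angle, whatever the lens; pixels are square), "cx", "cy" (the principal point, pixels), "rvec" (rotation vector, rad) and "tvec" (3), from world to camera coordinates, as OpenCV has them; the wrist camera has in their place "hand_eye" (4x4, takes a point from camera to tool coordinates, whose origin is the TCP and whose axes are the flange's). Camera axes: x right, y down, z forward; pixel columns grow to the right and rows downward; lengths in m; the calibration is good to about 2 mm. The wrist camera is an equidistant fisheye: a pixel r from the principal point sees the ray r / f radians off the axis. A picture is of the moment at which its call begins: read the wrist's pose just before it. camera_model takes no time and is no camera call.
- ctrl.close_job(): hands the job in; it is judged then, once.
The state is a dict: "time": time; "joint_positions": joint angles; "qd": joint speeds; "joint_torque": joint torques, N m; "position": TCP position; "tool_rot": TCP orientation; "ft_force": force on the tool from outside, world axes, zero at the start; "torque": the same for the moment, N m; "grip_width": opening from 0.0 (shut) to 1.0 (fully open); "grip_force": force on a finger pad.
Only numpy, scipy, OpenCV 4.12 (cv2) and the standard library are available. Lean on these libraries where they do the work, as an engineer would, in place of code of your own. Each camera call takes 0.05 s, during which the arm holds its last target. There are 200 camera calls.

## Working session

There is one attempt and no reset: what is moved stays moved. The work goes in short steps, Python scripts to look and compute and a tool call to move; the robot and the scene stay as the last step left them, time stands still between calls to the robot, and variables do not carry over. Pictures are saved under pics/ and viewed, at most 14 in all, crops included, and the job is handed in when it is done.

```bash
ls; mkdir -p pics; cat > h.py <<'E'
import numpy as np, cv2
from scipy.spatial.transform import Rotation as R
from bench import ctrl
def snap(n,f):
    s=ctrl.get_state(); im,d=ctrl.get_image(n)
    cv2.imwrite(f'pics/{f}.png',im[:,:,::-1]); np.savez(f'pics/{f}.npz',d=d,im=im,p=s['position'],r=s['tool_rot'],n=n)
def world(f,us,vs,z=None):
    "pixels -> world points using depth (or plane z)"
    D=np.load(f'pics/{f}.npz'); n=str(D['n']); m=ctrl.camera_model(n); d=D['d']
    us=np.atleast_1d(us).astype(float); vs=np.atleast_1d(vs).astype(float)
    fl=210/np.tan(np.radians(m['vertical_fov'])/2)
    a=(us-m['cx'])/fl; b=(vs-m['cy'])/fl
    if n=='wrist':
        t=np.hypot(a,b)+1e-12; ray=np.stack([a/t*np.tan(t),b/t*np.tan(t),np.ones_like(a)],1)
        H=np.array(m['hand_eye']); Rt=R.from_rotvec(D['r']).as_matrix()
        Rw=Rt@H[:3,:3]; o=Rt@H[:3,3]+D['p']
    else:
        Rc=R.from_rotvec(np.ravel(m['rvec'])).as_matrix(); Rw=Rc.T; o=-Rc.T@np.ravel(m['tvec'])
    w=ray@Rw.T if n=='wrist' else np.stack([a,b,np.ones_like(a)],1)@Rw.T
    if z is None: k=d[vs.astype(int),us.astype(int)]
    else: k=(z-o[2])/w[:,2]
    return o+w*np.asarray(k)[:,None]
E
python3 - <<'E'
from h import *
snap('top','top0'); snap('scene','sc0')
print(ctrl.grip_point_offset, ctrl.get_state()); print({n:ctrl.camera_model(n) for n in('top','scene','wrist')})
E
```

```text
pics
0.1635 {'time': 0.1, 'joint_positions': array([ 1.32606294,  0.32173757, -0.07009267,  1.45150519,  0.02259108,
        1.37080537, -0.05691406]), 'qd': array([-7.60171667e-05, -2.32612425e-03, -2.20543968e-03, -2.66014564e-03,
        6.38839984e-05, -5.10468168e-04, -3.92633091e-04]), 'joint_torque': array([-1.94095164e-04, -4.92568374e+01, -4.05911906e-01, -3.13400209e+01,
       -6.42851391e-02,  3.94415448e-02,  8.72766827e-05]), 'position': array([ 0.16630094, -0.62818806,  0.40380203]), 'tool_rot': array([-3.11368815e+00, -4.05257385e-01,  4.62411522e-04]), 'ft_force': array([ 0.29207401, -0.70267973,  0.21361672]), 'torque': array([-0.05899519,  0.02000587,  0.01725431]), 'grip_force': 0.0, 'grip_width': 1.0002837718395854}
{'top': {'vertical_fov': 57.992985216564286, 'cx': 278.67396109647984, 'cy': 206.85480193907998, 'rvec': array([ 2.20496237, -2.153367  ,  0.1492103 ]), 'tvec': array([-0.01391334,  0.44392679,  0.98896753])}, 'scene': {'vertical_fov': 56.51499076432661, 'cx': 280.0092578678815, 'cy': 207.33444071461113, 'rvec': array([ 2.26863917,  0.93667374, -0.3397466 ]), 'tvec': array([-0.31802163, -0.17764447,  1.22559228])}, 'wrist': {'vertical_fov': 65.70646984690485, 'cx': 277.27838327080104, 'cy': 206.69612668879049, 'hand_eye': array([[-1.88647730e-04, -9.65413297e-01, -2.60724243e-01,
         7.00418591e-02],
       [ 9.99999828e-01, -3.71894023e-05, -5.85847150e-04,
         8.43791561e-04],
       [ 5.55888449e-04, -2.60724308e-01,  9.65413137e-01,
         1.94688970e-02],
       [ 0.00000000e+00,  0.00000000e+00,  0.00000000e+00,
         1.00000000e+00]])}}
```

View pics/top0.png

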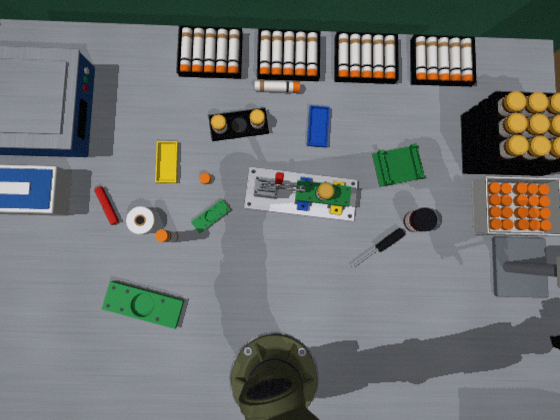

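View pics/sc0.png

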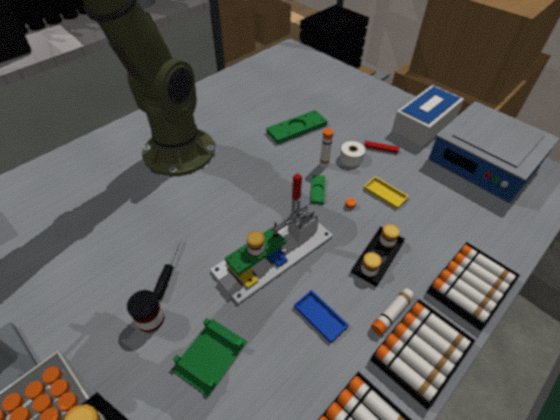

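Top view: the jig is at (302,194), with the clamp's red handle at (279,178). The plate candidates are large (143,304), small (210,215) and middle-sized in the jig (325,192). Gold-lidded candidates are the jar in the plate (327,191), the fixed jars in the tray (218,123) and (257,118), the crate jars (530,125), and the dark-lidded jar (420,219). Blue tray is at (318,126), yellow tray (167,161), cradle (399,165). I choose the plate and jar in the jig. Next is a close crop to check that choice.

```bash
python3 - <<'E'
from h import *
im=cv2.imread('pics/top0.png')
a=cv2.resize(im[155:230,235:365],None,fx=6,fy=6,interpolation=cv2.INTER_CUBIC)
cv2.imwrite('pics/c1.png',a)
b=cv2.resize(im[95:190,150:280],None,fx=4,fy=4,interpolation=cv2.INTER_CUBIC)
c=cv2.resize(im[95:190,300:430],None,fx=4,fy=4,interpolation=cv2.INTER_CUBIC)
cv2.imwrite('pics/c2.png',np.vstack([b,c])[:, :][:760] if 0 else cv2.resize(np.hstack([b[:,:],c]),(800,292)))
# hsv masks for trays
hsv=cv2.cvtColor(im,cv2.COLOR_BGR2HSV)
def rect(lo,hi,box,z,name):
    m=cv2.inRange(hsv,lo,hi); k=np.zeros_like(m); x0,y0,x1,y1=box; k[y0:y1,x0:x1]=m[y0:y1,x0:x1]
    v,u=np.nonzero(k); w=world('top0',u,v,z)[:,:2]
    r=cv2.minAreaRect(w.astype(np.float32)); print(name,np.round(r[0],4),np.round(r[1],4),round(r[2],2),len(u))
rect((100,120,40),(130,255,255),(300,95,340,155),.013,'blue')
rect((20,120,60),(35,255,255),(145,130,185,190),.013,'yellow')
rect((45,80,30),(80,255,255),(365,135,430,195),.02,'cradle')
rect((0,0,0),(180,255,45),(200,100,275,145),.018,'jartray')
rect((45,80,30),(80,255,255),(290,175,360,212),.07,'plate')
d=np.load('pics/top0.npz')['d']
for n,(u,v) in dict(lid=(327,191),handle=(279,178),t1=(218,123),t2=(257,118)).items(): print(n,world('top0',u,v))
E
```

```text
blue [ 0.6747 -0.1079] [0.057  0.1166] 87.31 836
yellow [0.5618 0.3043] [0.1135 0.0588] 1.56 916
cradle [ 0.5704 -0.3278] [0.0999 0.1287] 12.46 1595
jartray [0.6708 0.1115] [0.0732 0.1563] 9.77 858
plate [ 0.478  -0.1156] [0.1393 0.0536] 85.29 771
lid [[ 0.47631633 -0.11854279  0.11525464]]
handle [[0.4839919  0.00296358 0.22997214]]
t1 [[0.65881817 0.16240614 0.05707836]]
t2 [[0.6766896  0.0602462  0.05443801]]
```

View pics/c1.png

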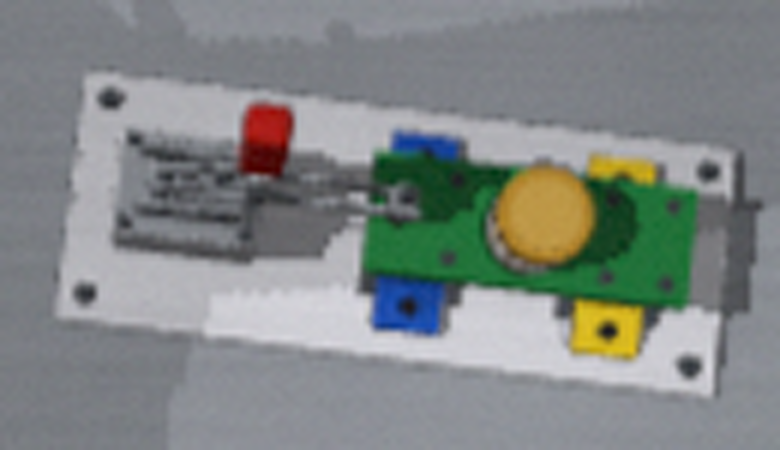

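View pics/c2.png

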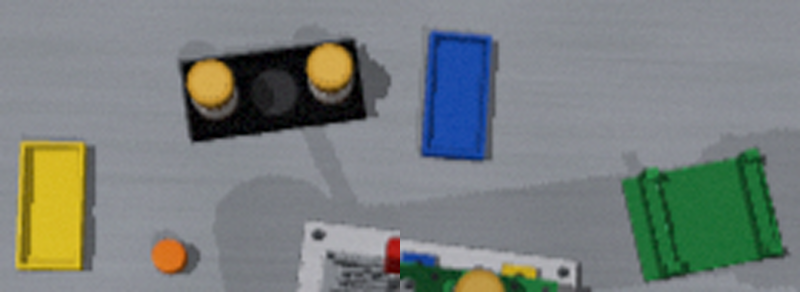

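The crop confirms the choice: green plate with gold-lidded jar (crop 545,215) under the clamp foot, blue feet on the left at (425,145)/(408,305) and yellow on the right at (622,170)/(607,328). Jig corners in the crop are (85,75), (745,150), (715,395) and (60,320). The second crop shows the jar tray, both block trays and the cradle clearly, with the cradle bars at its left and right.

```bash
cat >> h.py <<'E'
def go(x,y,z,yaw,ret=False):
    "shift (tool axes) to put the grasp point at x,y,z with tool y along world angle yaw (deg, mod 180)"
    s=ctrl.get_state(); Rt=R.from_rotvec(s['tool_rot']).as_matrix()
    g=s['position']+Rt@[0,0,ctrl.grip_point_offset]
    d=Rt.T@(np.array([x,y,z])-g)
    cur=np.degrees(np.arctan2(Rt[1,1],Rt[0,1])); t=-((yaw-cur+90)%180-90)
    print('grip',np.round(g,4),'yaw',round(cur,1),'shift',np.round(d,4),'turn',round(np.radians(t),3),'q7',round(s['joint_positions'][6],2),'t',s['time'])
E
python3 - <<'E'
from h import *
c=np.array([(85,75),(745,150),(715,395),(60,320)])/6+[235,155]
w=world('top0',c[:,0],c[:,1],.012)[:,:2]; print(np.round(w,4))
ey=(w[0]+w[3]-w[1]-w[2])/2; ex=(w[0]+w[1]-w[2]-w[3])/2
print('len',np.linalg.norm(ey),np.linalg.norm(ex),'yaw',np.degrees(np.arctan2(-ey[0],ey[1])),np.degrees(np.arctan2(ex[1],ex[0])))
u=ey/np.linalg.norm(ey); mid=w.mean(0); print('mid',mid)
print('origin cand', mid-u*.045, mid-u*.03)
im=cv2.imread('pics/top0.png'); hsv=cv2.cvtColor(im,cv2.COLOR_BGR2HSV)
for n,b,z in [('lid',(310,178,345,208),.112),('f1',(205,110,232,133),.054),('f2',(245,105,270,130),.054)]:
    m=cv2.inRange(hsv,(10,100,120),(26,255,255)); k=np.zeros_like(m); k[b[1]:b[3],b[0]:b[2]]=m[b[1]:b[3],b[0]:b[2]]
    v,q=np.nonzero(k); print(n,world('top0',q,v,z).mean(0),len(q))
for n,lo,hi,b in [('blue',(100,120,40),(130,255,255),(290,170,320,215)),('yel',(20,120,60),(35,255,255),(328,175,350,220))]:
    m=cv2.inRange(hsv,lo,hi)[b[1]:b[3],b[0]:b[2]]; v,q=np.nonzero(m); p=world('top0',q+b[0],v+b[1],.022); print(n,p.mean(0),p.min(0),p.max(0))
# max height along path
V,U=np.mgrid[150:420:3,280:560:3]; P=world('top0',U.ravel(),V.ravel()); k=(P[:,0]>.2)&(P[:,0]<.62)&(P[:,1]<-.2)&(P[:,1]>-.66); print('maxz',np.percentile(P[k,2],[50,99,100]))
go(.478,-.116,.25,-4.7)
E
```

```text
[[ 0.5515  0.0792]
 [ 0.5252 -0.223 ]
 [ 0.4125 -0.2093]
 [ 0.4391  0.087 ]]
len 0.30046376259520924 0.11299332326488308 yaw -5.052244444414265 -5.473882219327853
mid [ 0.48206843 -0.06652567]
origin cand [ 0.47810555 -0.11135084] [ 0.47942651 -0.09640912]
lid [ 0.47709532 -0.12129688  0.112     ] 258
f1 [0.66413238 0.16387112 0.054     ] 174
f2 [0.68164308 0.06169173 0.054     ] 172
blue [ 0.46791256 -0.06927522  0.022     ] [ 0.43773341 -0.08668976  0.022     ] [ 0.52716839 -0.05246448  0.022     ]
yel [ 0.47276799 -0.15250553  0.022     ] [ 0.42916044 -0.17650378  0.022     ] [ 0.51880135 -0.13566366  0.022     ]
maxz [0.00197773 0.19043794 0.24992044]
grip [ 0.1662 -0.6279  0.2403] yaw -75.2 shift [ 0.4324 -0.4151 -0.009 ] turn -1.23 q7 -0.06 t 0.1
```

Careful with the scale: turns go in shares of 2 rad. That gives: -1.23 rad is -0.615.

>>> run_rows(offsets={"moves":[[0,0,-0.05,0,1],[0.05,-0.05,-0.06,-0.075,1],[0.1,-0.1,-0.06,-0.15,1],[0.14,-0.14,-0.06,-0.225,1],[0.18,-0.18,-0.06,-0.3,1],[0.22,-0.22,-0.06,-0.375,1],[0.26,-0.26,-0.06,-0.45,1],[0.3,-0.3,-0.06,-0.525,1],[0.34,-0.34,-0.06,-0.6,1],[0.38,-0.37,-0.04,-0.615,1],[0.41,-0.4,-0.02,-0.615,1],[0.432,-0.415,-0.009,-0.615,1],[0.432,-0.415,-0.009,-0.615,1],[0.432,-0.415,-0.009,-0.615,1],[0.432,-0.415,-0.009,-0.615,1]]})

```text
time: 1.6
position: [0.478, -0.115, 0.4129]
tool_rot: [-2.305, -2.132, 0.001]
ft_force: [-0.6, -0.7, -0.0]
grip_width: 0.998
grip_force: 0.0
```

```bash
python3 - <<'E'
from h import *
snap('wrist','w1'); go(.478,-.115,.099,-5)
E
```

```text
grip [ 0.4773 -0.1169  0.2499] yaw -4.7 shift [0.002  0.0007 0.1509] turn 0.006 q7 0.11 t 1.65
```

View pics/w1.png

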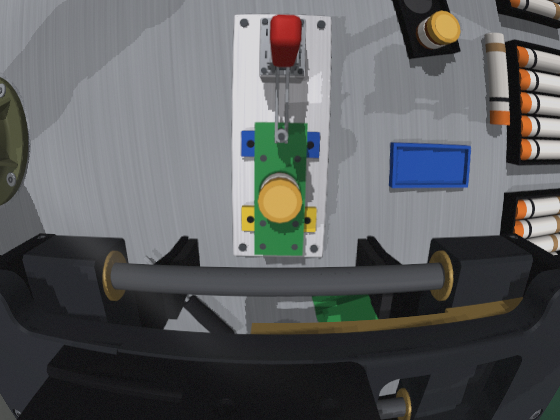

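The wrist view shows the lid at (280,200), and the plate corners at (257,123), (306,123), (305,255) and (255,255). The handle top is at (286,25). The blue feet are at (248,143)/(313,144) and the yellow feet at (249,219)/(311,219).

```bash
python3 - <<'E'
from h import *
w=world('w1',[257,306,305,255],[123,123,255,255],.070)[:,:2]; print(np.round(w,4),'plate mid',w.mean(0))
ey=(w[0]+w[1]-w[2]-w[3])/2; print(np.linalg.norm(ey),np.degrees(np.arctan2(-ey[0],ey[1])))
im=cv2.imread('pics/w1.png'); hsv=cv2.cvtColor(im,cv2.COLOR_BGR2HSV)
def cen(lo,hi,b,z):
    m=cv2.inRange(hsv,lo,hi)[b[1]:b[3],b[0]:b[2]]; v,q=np.nonzero(m); p=world('w1',q+b[0],v+b[1],z); return np.round(p.mean(0),4),len(q)
print('lid',cen((10,100,120),(26,255,255),(255,175,305,225),.112))
for b in [(236,128,257,160),(305,128,325,160)]: print('blue',cen((100,120,40),(130,255,255),b,.022))
for b in [(236,203,257,235),(304,203,325,235)]: print('yel',cen((20,120,60),(35,255,255),b,.022))
print('handle',cen((0,150,60),(8,255,255),(265,8,305,45),.231))
print('bluetray',cen((100,120,40),(130,255,255),(385,138,475,192),.008))
E
```

```text
[[ 0.462  -0.0452]
 [ 0.5102 -0.0488]
 [ 0.501  -0.1882]
 [ 0.447  -0.184 ]] plate mid [ 0.48006495 -0.11656361]
0.13965004191636776 -4.966455465998429
lid (array([ 0.4788, -0.1151,  0.112 ]), 1504)
blue (array([ 0.4461, -0.067 ,  0.022 ]), 276)
blue (array([ 0.521 , -0.0743,  0.022 ]), 284)
yel (array([ 0.4372, -0.1558,  0.022 ]), 269)
yel (array([ 0.5123, -0.1633,  0.022 ]), 255)
handle (array([0.4899, 0.0014, 0.231 ]), 862)
bluetray (array([ 0.6736, -0.1089,  0.008 ]), 3503)
```

To row units: 0.012 rad is 0.006.

>>> run_rows(offsets={"moves":[[0.002,0.002,0.04,0.006,1],[0.002,0.002,0.08,0.006,1],[0.002,0.002,0.11,0.006,1],[0.002,0.002,0.135,0.006,1],[0.002,0.002,0.148,0.006,1],[0.002,0.002,0.152,0.006,1],[0.002,0.002,0.152,0.006,1],[0.002,0.002,0.152,0.006,0.3],[0.002,0.002,0.152,0.006,0.3],[0.002,0.002,0.152,0.006,0.3],[0.002,0.002,0.152,0.006,0.3],[0.002,0.002,0.152,0.006,0.3],[0.002,0.002,0.152,0.006,0.3],[0.002,0.002,0.152,0.006,0.3]]}, grip_force=20)

```text
time: 3.05
position: [0.4799, -0.1148, 0.2617]
tool_rot: [2.323, 2.115, -0.0]
ft_force: [0.1, 0.2, 0.2]
grip_width: 0.456
grip_force: 20.1
```

```bash
python3 -c "
from h import *
go(.4792,-.1151,.15,-5.4)"
```

```text
grip [ 0.4798 -0.1148  0.0982] yaw -5.4 shift [-0.0004 -0.0006 -0.0518] turn 0.0 q7 -0.01 t 3.05
```

>>> run_rows(offsets={"moves":[[0,0,-0.01,0,0.3],[0,0,-0.035,0,0.3],[0,0,-0.07,0,0.3],[0,0,-0.105,0,0.3],[0,0,-0.125,0,0.3],[0,0,-0.125,0,0.3]]})

```text
time: 3.65
position: [0.4809, -0.1146, 0.3904]
tool_rot: [2.319, 2.111, 0.004]
ft_force: [0.3, 1.0, -2.3]
grip_width: 0.449
grip_force: 20.0
```

```bash
python3 -c "
from h import *
go(.672,.1123,.22,9.7)"
```

```text
grip [ 0.4818 -0.1151  0.2269] yaw -5.4 shift [0.2442 0.168  0.0074] turn -0.263 q7 0.08 t 3.65
```

To row units: -0.263 rad is -0.1315.

>>> run_rows(offsets={"moves":[[0.015,0.01,0,-0.01,0.3],[0.04,0.028,0,-0.025,0.3],[0.07,0.05,0,-0.04,0.3],[0.1,0.07,0,-0.055,0.3],[0.13,0.09,0,-0.07,0.3],[0.16,0.11,0,-0.085,0.3],[0.19,0.13,0,-0.1,0.3],[0.215,0.148,0,-0.115,0.3],[0.235,0.162,0,-0.1275,0.3],[0.244,0.168,0,-0.1315,0.3],[0.244,0.168,0.007,-0.1315,0.3],[0.244,0.168,0.007,-0.1315,0.3],[0.244,0.168,0.007,-0.1315,0.3]]})

```text
time: 4.95
position: [0.6696, 0.1109, 0.3789]
tool_rot: [-2.028, -2.399, 0.003]
ft_force: [-0.2, 0.3, -2.3]
grip_width: 0.455
grip_force: 20.0
```

```bash
python3 -c "
from h import *
snap('wrist','w2')
go(.672,.1123,.0415,9.7)"
```

```text
grip [0.6697 0.1107 0.216 ] yaw 9.6 shift [0.0014 0.0027 0.1745] turn -0.002 q7 -0.27 t 5.0
```

View pics/w2.png

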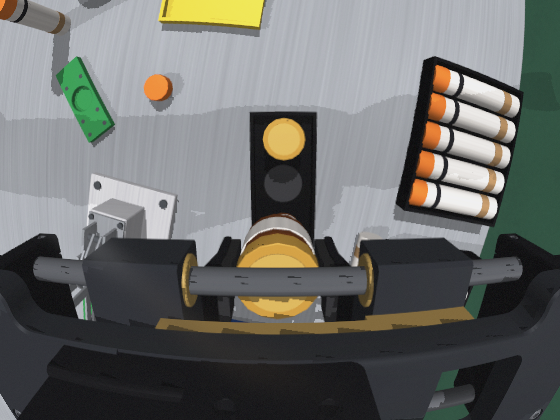

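The jar is held upright. The tray's grey disc is at (283,183) and the far fixed jar's lid at (284,138).

```bash
python3 - <<'E'
from h import *
print(world('w2',[283],[183],.004),world('w2',[284],[138],.054))
c=world('w2',[250,316],[113,113],.018); print(c)
go(.672,.1123,.0415,9.7)
E
```

```text
[[0.67405817 0.11289333 0.004     ]] [[0.66526592 0.16485844 0.054     ]]
[[0.62703712 0.18329983 0.018     ]
 [0.69462935 0.19493076 0.018     ]]
grip [0.6697 0.1107 0.216 ] yaw 9.6 shift [0.0014 0.0027 0.1745] turn -0.002 q7 -0.27 t 5.0
```

>>> run_rows(offsets={"moves":[[0.0015,0.004,0.03,0,0.3],[0.0015,0.004,0.065,0,0.3],[0.0015,0.004,0.1,0,0.3],[0.0015,0.004,0.13,0,0.3],[0.0015,0.004,0.15,0,0.3],[0.0015,0.004,0.162,0,0.3],[0.0015,0.004,0.169,0,0.3],[0.0015,0.004,0.172,0,0.3],[0.0015,0.004,0.174,0,0.3],[0.0015,0.004,0.174,0,0.3]]})

```text
time: 6.0
position: [0.674, 0.1146, 0.2066]
tool_rot: [2.025, 2.4, 0.001]
ft_force: [0.3, 0.8, -0.9]
grip_width: 0.455
grip_force: 20.0
```

```bash
python3 -c "
from h import *
print(ctrl.get_state()['ft_force'])
go(.6735,.1125,.0402,9.7)"
```

```text
[ 0.34277664  0.7705588  -0.91802102]
grip [0.6743 0.1146 0.0431] yaw 9.7 shift [-0.002  -0.0011  0.0029] turn -0.0 q7 -0.34 t 6.0
```

>>> run_rows(offsets={"moves":[[-0.002,-0.001,0.0015,0,0.3],[-0.002,-0.001,0.0025,0,0.3],[-0.002,-0.001,0.003,0,0.3],[-0.002,-0.001,0.003,0,0.3]]})

```text
time: 6.4
position: [0.6733, 0.112, 0.2038]
tool_rot: [2.026, 2.4, -0.0]
ft_force: [-1.9, -1.7, 5.3]
grip_width: 0.457
grip_force: 20.0
```

```bash
python3 -c "
from h import *
print(ctrl.get_state()['ft_force'])
go(.6735,.1125,.0402,9.7)"
```

```text
[-1.87892276 -1.6636368   5.32254762]
grip [0.6734 0.1119 0.0403] yaw 9.7 shift [0.0006 0.0002 0.0001] turn -0.001 q7 -0.34 t 6.4
```

>>> run_rows(offsets={"moves":[[0,0,0,0,0.65],[0,0,0,0,0.65],[0,0,0,0,0.65],[0,0,-0.01,0,0.7],[0,0,-0.04,0,0.8],[0,0,-0.08,0,1],[0,0,-0.12,0,1],[0,0,-0.16,0,1],[0,0,-0.2,0,1],[0,0,-0.23,0,1],[0,0,-0.24,0,1],[0,0,-0.24,0,1]]})

```text
time: 7.6
position: [0.6731, 0.1129, 0.4447]
tool_rot: [2.024, 2.4, 0.004]
ft_force: [0.3, -0.1, 0.3]
grip_width: 0.994
grip_force: 0.0
```

```bash
python3 - <<'E'
from h import *
snap('wrist','w3'); 
O=np.array([.4792,-.1151]); 
def J(y): return O+y*np.array([.0941,.9956])
print(J(.119)); go(*J(.119),.28,-5.4)
E
```

```text
[0.4903979 0.0033764]
grip [0.673  0.1125 0.2791] yaw 9.7 shift [-0.0768 -0.1984 -0.001 ] turn 0.264 q7 -0.25 t 7.65
```

View pics/w3.png

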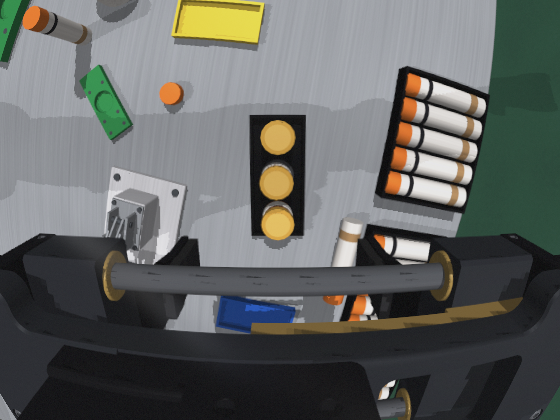

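The jar stands upright in the middle place at (277,181), between its two neighbours. Next is the handle.

To row units: 0.264 rad is 0.132.

>>> run_rows(offsets={"moves":[[-0.01,-0.03,0,0.02,1],[-0.03,-0.07,0,0.05,1],[-0.045,-0.11,0,0.08,0.7],[-0.06,-0.15,0,0.11,0.6],[-0.07,-0.185,0,0.13,0.6],[-0.077,-0.198,0,0.132,0.6],[-0.077,-0.198,-0.001,0.132,0.6],[-0.077,-0.198,-0.001,0.132,0.6]]}, grip_force=10)

```text
time: 8.45
position: [0.4908, 0.0029, 0.4427]
tool_rot: [-2.325, -2.112, 0.001]
ft_force: [0.0, 1.7, 0.1]
grip_width: 0.62
grip_force: 0.0
```

```bash
python3 - <<'E'
from h import *
snap('wrist','w4'); go(.4904,.0034,.206,-5.4)
E
```

```text
grip [0.491  0.0036 0.2794] yaw -5.4 shift [-0.0003 -0.0005  0.0734] turn -0.0 q7 -0.14 t 8.5
```

View pics/w4.png

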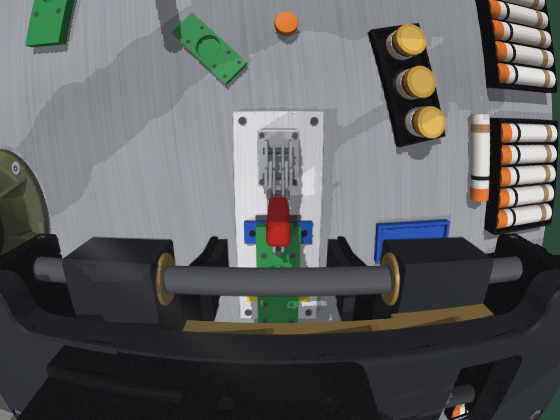

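The red handle (278,230) sits centred between the fingers (215 and 345). I'll descend and pinch it lightly.

>>> run_rows(offsets={"moves":[[0,0,0.02,0,0.6],[0,0,0.045,0,0.6],[0,0,0.065,0,0.6],[0,0,0.073,0,0.6],[0,0,0.073,0,0.6],[0,0,0.073,0,0],[0,0,0.073,0,0],[0,0,0.073,0,0],[0,0,0.073,0,0],[0,0,0.073,0,0],[0,0,0.073,0,0]]}, grip_force=12)

```text
time: 9.6
position: [0.4909, 0.0031, 0.371]
tool_rot: [2.324, 2.113, 0.0]
ft_force: [0.2, -0.5, 0.7]
grip_width: 0.181
grip_force: 12.0
```

```bash
python3 - <<'E'
from h import *
print(np.round(ctrl.get_state()['ft_force'],1))
for y,z in [(.119,.206),(.177,.197),(.213,.174),(.236,.142),(.246,.116)]: go(.4792+.0941*y,-.1151+.9956*y,z,-5.4)
E
```

```text
[ 0.2 -0.5  0.7]
grip [0.491  0.0031 0.2075] yaw -5.5 shift [ 0.0003 -0.0006  0.0015] turn -0.001 q7 -0.17 t 9.6
grip [0.491  0.0031 0.2075] yaw -5.5 shift [ 0.0583 -0.0007  0.0105] turn -0.001 q7 -0.17 t 9.6
grip [0.491  0.0031 0.2075] yaw -5.5 shift [ 0.0943 -0.0007  0.0335] turn -0.001 q7 -0.17 t 9.6
grip [0.491  0.0031 0.2075] yaw -5.5 shift [ 0.1173 -0.0008  0.0655] turn -0.001 q7 -0.17 t 9.6
grip [0.491  0.0031 0.2075] yaw -5.5 shift [ 0.1273 -0.0008  0.0915] turn -0.001 q7 -0.17 t 9.6
```

>>> run_rows(offsets={"moves":[[0.008,0,0,0,0],[0.017,0,0,0,0],[0.026,0,0.001,0,0],[0.034,0,0.002,0,0],[0.042,0,0.004,0,0],[0.05,0,0.006,0,0],[0.058,0,0.009,0,0],[0.066,0,0.012,0,0],[0.073,0,0.016,0,0],[0.08,0,0.021,0,0],[0.08,0,0.021,0,0]]})

```text
time: 10.7
position: [0.4986, 0.0845, 0.3493]
tool_rot: [-2.321, -2.115, -0.003]
ft_force: [2.5, 1.5, 1.9]
grip_width: 0.179
grip_force: 12.0
```

```bash
python3 - <<'E'
from h import *
print(np.round(ctrl.get_state()['ft_force'],1))
for y,z in [(.199,.185),(.246,.116)]: go(.4792+.0941*y,-.1151+.9956*y,z,-5.4)
E
```

```text
[2.5 1.5 1.9]
grip [0.4987 0.0849 0.1858] yaw -5.3 shift [-0.0019 -0.0006  0.0008] turn 0.001 q7 -0.38 t 10.7
grip [0.4987 0.0849 0.1858] yaw -5.3 shift [ 0.0449 -0.0006  0.0699] turn 0.001 q7 -0.38 t 10.7
```

>>> run_rows(offsets={"moves":[[0.006,0,0.005,0,0],[0.0115,0,0.01,0,0],[0.017,0,0.016,0,0],[0.0225,0,0.0225,0,0],[0.0275,0,0.029,0,0],[0.032,0,0.036,0,0],[0.036,0,0.043,0,0],[0.039,0,0.051,0,0],[0.042,0,0.06,0,0],[0.045,0,0.07,0,0],[0.045,0,0.073,0,0],[0.045,0,0.073,0,0]]})

```text
time: 11.9
position: [0.5029, 0.1291, 0.276]
tool_rot: [-2.322, -2.114, -0.004]
ft_force: [3.1, 6.4, 0.1]
grip_width: 0.183
grip_force: 12.0
```

```bash
python3 - <<'E'
from h import *
print(np.round(ctrl.get_state()['ft_force'],1)); snap('scene','sc1')
im=cv2.imread('pics/sc1.png'); cv2.imwrite('pics/sc1c.png',cv2.resize(im[130:310,180:420],None,fx=3,fy=3,interpolation=cv2.INTER_CUBIC))
for y,z in [(.246,.116)]: go(.4792+.0941*y,-.1151+.9956*y,z,-5.4)
E
```

```text
[3.1 6.4 0.1]
grip [0.503  0.1295 0.1126] yaw -5.4 shift [ 0.0002 -0.0007 -0.0034] turn 0.0 q7 -0.56 t 11.95
```

View pics/sc1c.png

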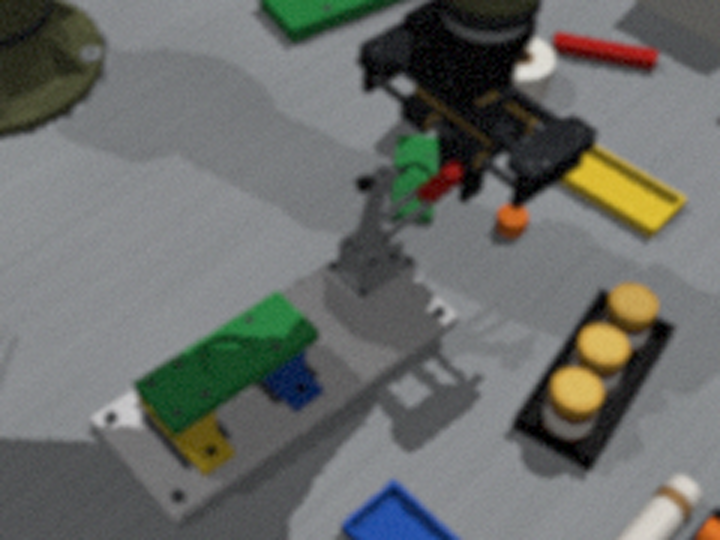

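The clamp arm is up and leaning back at crop (375,205), with the handle out to the rear. I'll press a little further to feel for the end stop.

>>> run_rows(offsets={"moves":[[-0.001,0,0.003,0,0],[-0.001,0,0.006,0,0],[-0.001,0,0.009,0,0],[-0.001,0,0.009,0,0]]})

```text
time: 12.35
position: [0.503, 0.129, 0.2692]
tool_rot: [-2.322, -2.114, -0.005]
ft_force: [-1.5, 5.9, 15.7]
grip_width: 0.182
grip_force: 12.0
```

>>> run_rows(offsets={"moves":[[0,0,-0.005,0,0.6],[0,0,-0.005,0,0.6],[0,0,-0.005,0,0.6],[0,0,-0.005,0,0.7],[0,0,-0.03,0,0.8],[0,0,-0.07,0,0.8],[0,0,-0.11,0,0.8],[0,0,-0.15,0,0.9],[0,0,-0.18,0,1],[0,0,-0.18,0,1]]})

```text
time: 13.35
position: [0.5035, 0.127, 0.4516]
tool_rot: [2.322, 2.109, 0.008]
ft_force: [0.5, 0.2, -0.4]
grip_width: 0.96
grip_force: 0.0
```

```bash
python3 - <<'E'
from h import *
go(.4792,-.1151,.25,-5.4)
E
```

```text
grip [0.5046 0.127  0.2881] yaw -5.5 shift [-0.2434 -0.0024  0.038 ] turn -0.001 q7 -0.44 t 13.35
```

>>> run_rows(offsets={"moves":[[-0.02,0,0,0,1],[-0.055,0,0,0,1],[-0.095,0,0,0,1],[-0.135,0,0,0,1],[-0.175,0,0,0,1],[-0.21,0,0.01,0,1],[-0.235,-0.002,0.025,0,1],[-0.243,-0.002,0.038,0,1],[-0.243,-0.002,0.038,0,1],[-0.243,-0.002,0.038,0,1]]})

```text
time: 14.35
position: [0.4778, -0.1135, 0.4092]
tool_rot: [-2.321, -2.115, -0.0]
ft_force: [0.4, 1.6, -0.3]
grip_width: 0.999
grip_force: 0.0
```

```bash
python3 - <<'E'
from h import *
snap('wrist','w5'); go(.4792,-.1151,.064,-5.4)
E
```

```text
grip [ 0.4781 -0.1131  0.2464] yaw -5.3 shift [-0.002   0.0012  0.1824] turn 0.002 q7 0.09 t 14.4
```

View pics/w5.png

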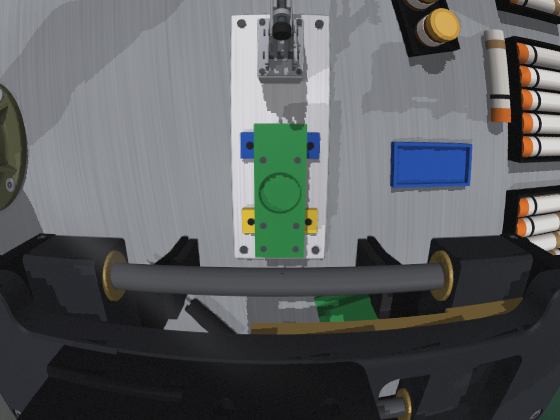

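The clamp is open at (282,25). The plate is undisturbed, with its pocket at (281,193).

>>> run_rows(offsets={"moves":[[-0.002,0.001,0.03,0,1],[-0.002,0.001,0.07,0,1],[-0.002,0.001,0.11,0,1],[-0.002,0.001,0.145,0,1],[-0.002,0.001,0.168,0,1],[-0.002,0.001,0.178,0,1],[-0.002,0.001,0.18,0,1],[-0.002,0.001,0.18,0,1],[-0.002,0.001,0.18,0,0.4],[-0.002,0.001,0.18,0,0.4],[-0.002,0.001,0.18,0,0.4],[-0.002,0.001,0.18,0,0.4],[-0.002,0.001,0.18,0,0.4],[-0.002,0.001,0.18,0,0.4]]}, grip_force=30)

```text
time: 15.8
position: [0.4785, -0.1173, 0.2299]
tool_rot: [2.324, 2.113, 0.0]
ft_force: [0.3, -0.0, 1.6]
grip_width: 0.594
grip_force: 30.0
```

```bash
python3 - <<'E'
from h import *
print(ctrl.get_state()['ft_force']);go(.4792,-.1151,.21,-5.4)
E
```

```text
[ 0.32006009 -0.04649877  1.56185589]
grip [ 0.4786 -0.1173  0.0664] yaw -5.5 shift [ 0.0023  0.0004 -0.1436] turn -0.001 q7 -0.03 t 15.8
```

>>> run_rows(offsets={"moves":[[0,0,-0.006,0,0.4],[0,0,-0.016,0,0.4],[0,0,-0.035,0,0.4],[0,0,-0.06,0,0.4],[0,0,-0.09,0,0.4],[0,0,-0.115,0,0.4],[0,0,-0.13,0,0.4],[0,0,-0.13,0,0.4]]})

```text
time: 16.6
position: [0.4792, -0.117, 0.3626]
tool_rot: [2.321, 2.11, 0.003]
ft_force: [-0.5, -0.5, -1.5]
grip_width: 0.595
grip_force: 30.0
```

```bash
python3 - <<'E'
from h import *
print(ctrl.get_state()['ft_force'],ctrl.get_state()['grip_width']);go(.5704,-.3278,.20,12.5)
E
```

```text
[-0.47093165 -0.46493815 -1.50690529] 0.5946058626549078
grip [ 0.4799 -0.1174  0.1991] yaw -5.4 shift [-0.2009  0.11    0.    ] turn -0.313 q7 0.07 t 16.6
```

To row units: -0.02 rad is -0.01.

>>> run_rows(offsets={"moves":[[-0.01,0.006,0,-0.01,0.4],[-0.03,0.017,0,-0.025,0.4],[-0.055,0.03,0,-0.045,0.4],[-0.08,0.044,0,-0.065,0.4],[-0.105,0.058,0,-0.085,0.4],[-0.13,0.072,0,-0.105,0.4],[-0.155,0.085,0,-0.125,0.4],[-0.178,0.098,0,-0.1425,0.4],[-0.193,0.106,0,-0.1525,0.4],[-0.201,0.11,0,-0.157,0.4],[-0.201,0.11,0,-0.157,0.4],[-0.201,0.11,0,-0.157,0.4]]})

```text
time: 17.8
position: [0.5687, -0.327, 0.3588]
tool_rot: [-1.963, -2.45, -0.001]
ft_force: [0.6, 0.3, -0.8]
grip_width: 0.595
grip_force: 30.0
```

```bash
python3 - <<'E'
from h import *
# corners of the cradle in top0 from mask hull
im=cv2.imread('pics/top0.png')[130:200,360:435]; cv2.imwrite('pics/cr.png',cv2.resize(im,None,fx=8,fy=8,interpolation=cv2.INTER_CUBIC))
print(ctrl.get_state()['ft_force']);go(.5704,-.3278,.032,12.5)
E
```

```text
[ 0.56773464  0.33982104 -0.81929323]
grip [ 0.5685 -0.3267  0.1953] yaw 12.6 shift [-0.0018  0.0018  0.1633] turn 0.001 q7 0.54 t 17.8
```

View pics/cr.png

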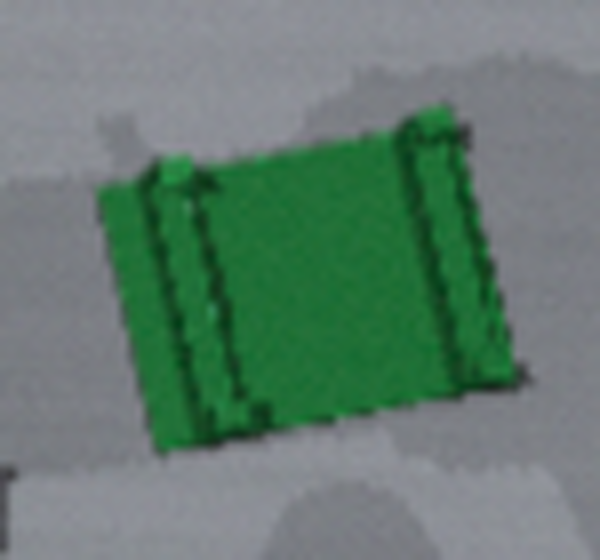

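The four horn tops in the crop are at about (178,170), (435,122), (232,412) and (490,375).

```bash
python3 - <<'E'
from h import *
c=np.array([(178,170),(435,122),(232,412),(490,375)])/8+[360,130]
w=world('top0',c[:,0],c[:,1],.032)[:,:2]; print(np.round(w,4),w.mean(0))
ey=(w[0]+w[2]-w[1]-w[3])/2; ex=(w[0]+w[1]-w[2]-w[3])/2
print(np.linalg.norm(ex),np.linalg.norm(ey),np.degrees(np.arctan2(-ey[0],ey[1])),np.degrees(np.arctan2(ex[1],ex[0])))
E
```

```text
[[ 0.6024 -0.2814]
 [ 0.6218 -0.37  ]
 [ 0.5195 -0.2992]
 [ 0.5346 -0.3874]] [ 0.56959542 -0.3344855 ]
0.08679323077679532 0.09005994088207851 11.040724003361836 11.652817594840442
```

```bash
python3 - <<'E'
from h import *
go(.570,-.3345,.034,12)
E
```

```text
grip [ 0.5685 -0.3267  0.1953] yaw 12.6 shift [-8.200e-03 -1.000e-04  1.613e-01] turn 0.01 q7 0.54 t 17.8
```

Careful with the scale: turns go in shares of 2 rad. That gives: 0.01 rad is 0.005.

>>> run_rows(offsets={"moves":[[-0.008,0,0.02,0.005,0.4],[-0.008,0,0.05,0.005,0.4],[-0.008,0,0.085,0.005,0.4],[-0.008,0,0.115,0.005,0.4],[-0.008,0,0.138,0.005,0.4],[-0.008,0,0.15,0.005,0.4],[-0.008,0,0.156,0.005,0.4],[-0.008,0,0.159,0.005,0.4],[-0.008,0,0.159,0.005,0.4],[-0.008,0,0.159,0.005,0.4]]})

```text
time: 18.8
position: [0.5711, -0.3357, 0.2021]
tool_rot: [1.976, 2.439, 0.0]
ft_force: [0.4, -1.3, -1.2]
grip_width: 0.593
grip_force: 30.0
```

```bash
python3 - <<'E'
from h import *
print(ctrl.get_state()['ft_force']);go(.570,-.3345,.032,12)
E
```

```text
[ 0.35656923 -1.32591871 -1.15812544]
grip [ 0.5714 -0.3359  0.0386] yaw 12.0 shift [ 0.0016 -0.0011  0.0066] turn -0.0 q7 0.48 t 18.8
```

>>> run_rows(offsets={"moves":[[0.0015,-0.001,0.002,0,0.4],[0.0015,-0.001,0.004,0,0.4],[0.0015,-0.001,0.0055,0,0.4],[0.0015,-0.001,0.0062,0,0.4],[0.0015,-0.001,0.0062,0,0.4]]})

```text
time: 19.3
position: [0.5693, -0.3342, 0.196]
tool_rot: [1.978, 2.441, -0.001]
ft_force: [-4.5, 1.8, 7.8]
grip_width: 0.594
grip_force: 30.0
```

```bash
python3 - <<'E'
from h import *
print(ctrl.get_state()['ft_force']);go(.570,-.3345,.032,12)
E
```

```text
[-4.5108396   1.81243447  7.83752317]
grip [ 0.5693 -0.3343  0.0325] yaw 12.0 shift [-0.0003  0.0007  0.0005] turn -0.0 q7 0.48 t 19.3
```

>>> run_rows(offsets={"moves":[[0,0,0,0,0.8],[0,0,0,0,0.8],[0,0,0,0,0.8],[0,0,0,0,0.8],[0,0,-0.008,0,0.8],[0,0,-0.03,0,0.8],[0,0,-0.07,0,0.9],[0,0,-0.11,0,1],[0,0,-0.15,0,1],[0,0,-0.18,0,1],[0,0,-0.19,0,1],[0,0,-0.19,0,1]]})

```text
time: 20.5
position: [0.5697, -0.3342, 0.3865]
tool_rot: [1.975, 2.438, 0.0]
ft_force: [-0.9, 0.3, -1.2]
grip_width: 0.996
grip_force: 0.0
```

```bash
python3 - <<'E'
from h import *
O=np.array([.4792,-.1151])
go(*(O-.045*np.array([.0941,.9956])),.20,-5.4)
E
```

```text
grip [ 0.5701 -0.3345  0.2231] yaw 12.0 shift [ 0.1906 -0.0569  0.0224] turn 0.303 q7 0.55 t 20.5
```

To row units: 0.303 rad is 0.1515.

>>> run_rows(offsets={"moves":[[0.015,-0.004,0,0.015,1],[0.045,-0.013,0,0.04,1],[0.08,-0.024,0,0.065,1],[0.115,-0.034,0,0.09,1],[0.145,-0.043,0,0.115,1],[0.17,-0.051,0,0.14,1],[0.185,-0.055,0,0.1515,1],[0.191,-0.057,0,0.1515,1],[0.191,-0.057,0,0.1515,1],[0.191,-0.057,0,0.1515,1]]})

```text
time: 21.5
position: [0.4739, -0.1602, 0.3838]
tool_rot: [-2.323, -2.114, 0.001]
ft_force: [0.1, -0.7, 0.2]
grip_width: 1.001
grip_force: 0.0
```

```bash
python3 - <<'E'
from h import *
snap('wrist','w6'); snap('top','top1')
w=cv2.imread('pics/w6.png'); t=cv2.imread('pics/top1.png')[120:200,350:440]
cv2.imwrite('pics/mix.png',np.hstack([w[:300,170:530],cv2.resize(t,(338,300))]))
E
```

```text
(no output)
```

View pics/mix.png

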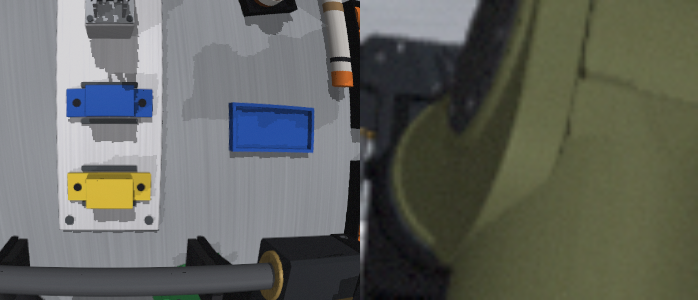

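The wrist view (crop offset +170) shows both blocks standing free: yellow foot holes at (77,187)/(141,187), blue at (77,103)/(142,103). The arm hides the cradle in the top view, so I'll check that later.

```bash
python3 - <<'E'
from h import *
w=world('w6',np.array([77,141,77,142])+170,[187,187,103,103],.022)[:,:2]
print('yel',w[:2].mean(0),'blue',w[2:].mean(0)); 
for a in (w[1]-w[0],w[3]-w[2]): print(np.linalg.norm(a),np.degrees(np.arctan2(a[1],a[0])))
# blue tray corners
t=world('w6',np.array([230,313,312,230])+170,[103,108,154,151],.013)[:,:2]; print(t,t.mean(0)); ex=t[1]+t[2]-t[0]-t[3]; print(np.degrees(np.arctan2(ex[1],ex[0])))
go(*w[:2].mean(0),.045,-5.4)
E
```

```text
yel [ 0.47466089 -0.16055764] blue [ 0.4836041  -0.07128135]
0.06897574911566212 -5.411190602456883
0.06760748677345724 -5.345494574962097
[[ 0.61808951 -0.07836381]
 [ 0.73358838 -0.08369449]
 [ 0.73065863 -0.14112341]
 [ 0.61500607 -0.13279013]] [ 0.67433565 -0.10899296]
-3.3829678266818544
grip [ 0.474  -0.1603  0.2206] yaw -5.5 shift [-0.0003  0.0008  0.1756] turn -0.001 q7 0.16 t 21.6
```

>>> run_rows(offsets={"moves":[[0,0.001,0.03,0,1],[0,0.001,0.065,0,1],[0,0.001,0.1,0,1],[0,0.001,0.135,0,1],[0,0.001,0.16,0,1],[0,0.001,0.171,0,1],[0,0.001,0.175,0,1],[0,0.001,0.175,0,1],[0,0.001,0.175,0,0.4],[0,0.001,0.175,0,0.4],[0,0.001,0.175,0,0.4],[0,0.001,0.175,0,0.4],[0,0.001,0.175,0,0.4],[0,0.001,0.175,0,0.4]]}, grip_force=30)

```text
time: 23.0
position: [0.4749, -0.1594, 0.2097]
tool_rot: [2.323, 2.114, -0.0]
ft_force: [-0.3, 0.0, 0.8]
grip_width: 0.544
grip_force: 0.9
```

```bash
python3 - <<'E'
from h import *
print(ctrl.get_state()['ft_force']);go(.4747,-.1606,.045,-5.4)
E
```

```text
[-0.34978736  0.00327472  0.75321369]
grip [ 0.4749 -0.1594  0.0462] yaw -5.4 shift [-0.0012 -0.0001  0.0012] turn 0.0 q7 0.03 t 23.0
```

>>> run_rows(offsets={"moves":[[0,0,0,0,0.4],[0,0,0,0,0.4],[0,0,0,0,0.4],[0,0,-0.006,0,0.4],[0,0,-0.016,0,0.4],[0,0,-0.035,0,0.4],[0,0,-0.065,0,0.4],[0,0,-0.1,0,0.4],[0,0,-0.135,0,0.4],[0,0,-0.165,0,0.4],[0,0,-0.18,0,0.4],[0,0,-0.18,0,0.4]]})

```text
time: 24.2
position: [0.4754, -0.1593, 0.3917]
tool_rot: [2.32, 2.112, 0.002]
ft_force: [0.6, -0.5, -1.2]
grip_width: 0.53
grip_force: 30.0
```

```bash
python3 - <<'E'
from h import *
print(ctrl.get_state()['ft_force']);go(.5618,.3043,.225,1.5); go(.5,-.05,.225,1.5)
E
```

```text
[ 0.60870396 -0.52808475 -1.19207639]
grip [ 0.476  -0.1597  0.2282] yaw -5.4 shift [0.47   0.0418 0.0025] turn -0.12 q7 0.16 t 24.2
grip [ 0.476  -0.1597  0.2282] yaw -5.4 shift [0.1114 0.0135 0.0031] turn -0.12 q7 0.16 t 24.2
```

To row units: -0.11 rad is -0.055.

>>> run_rows(offsets={"moves":[[0.01,0.015,-0.01,0,0.4],[0.03,0.04,-0.02,-0.005,0.4],[0.055,0.065,-0.025,-0.01,0.4],[0.085,0.085,-0.025,-0.015,0.4],[0.12,0.1,-0.025,-0.02,0.4],[0.155,0.107,-0.025,-0.025,0.4],[0.19,0.11,-0.025,-0.03,0.4],[0.225,0.108,-0.025,-0.035,0.4],[0.26,0.1,-0.025,-0.04,0.4],[0.295,0.088,-0.025,-0.045,0.4],[0.33,0.074,-0.02,-0.05,0.4],[0.36,0.06,-0.01,-0.055,0.4],[0.385,0.05,0,-0.06,0.4],[0.4,0.043,0.002,-0.06,0.4],[0.4,0.042,0.002,-0.06,0.4],[0.4,0.042,0.002,-0.06,0.4]]})

```text
time: 25.8
position: [0.5541, 0.2344, 0.3861]
tool_rot: [-2.191, -2.25, 0.004]
ft_force: [0.8, -0.5, -2.9]
grip_width: 0.528
grip_force: 30.0
```

```bash
python3 - <<'E'
from h import *
snap('wrist','w7'); w=cv2.imread('pics/w7.png')
cv2.imwrite('pics/w7c.png',cv2.resize(w[100:260,180:400],None,fx=3,fy=3))
m=cv2.inRange(cv2.cvtColor(w,cv2.COLOR_BGR2HSV),(20,120,60),(35,255,255)); m[225:]=0
n,l,s,c=cv2.connectedComponentsWithStats(m); print(s[1:][s[1:,4]>200],c[1:][s[1:,4]>200])
go(.5618,.3043,.06,1.5)
E
```

```text
[[ 236   95  106   53 5375]
 [ 199  221  158    4  527]] [[288.08316279 120.30995349]
 [277.05313093 222.78368121]]
grip [0.5545 0.2333 0.223 ] yaw 1.4 shift [0.071  0.0093 0.1629] turn -0.001 q7 -0.61 t 25.85
```

View pics/w7c.png

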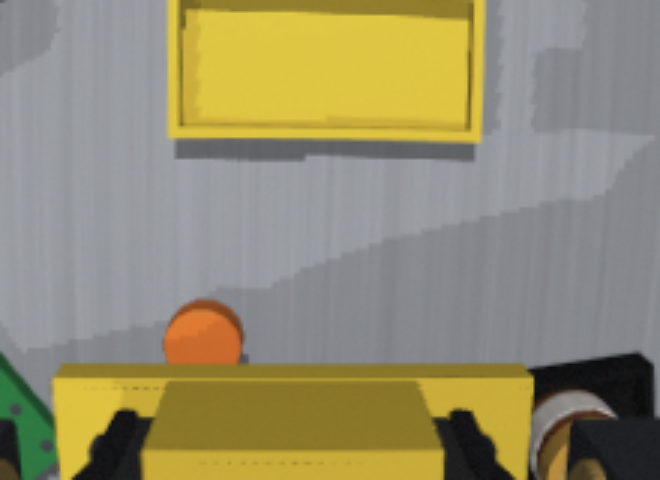

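The yellow block hangs level. The tray sits ahead, with crop corners near (168,138) and (480,142).

```bash
python3 - <<'E'
from h import *
w=cv2.imread('pics/w7.png')
m=cv2.inRange(cv2.cvtColor(w,cv2.COLOR_BGR2HSV),(20,120,60),(35,255,255)); m[150:]=0; m[:,:230]=0;m[:,350:]=0
v,u=np.nonzero(m); p=world('w7',u,v,.013)[:,:2]; r=cv2.minAreaRect(p.astype(np.float32)); print(r)
p2=world('w7',[180+168/3,180+480/3],[100+138/3,100+142/3],.013); print(p2, p2.mean(0))
go(*r[0],.06,1.5)
E
```

```text
((0.5626568794250488, 0.30530914664268494), (0.11359374225139618, 0.056224990636110306), 0.907090961933136)
[[0.50631127 0.27586443 0.013     ]
 [0.62012844 0.27788433 0.013     ]] [0.56321985 0.27687438 0.013     ]
grip [0.5545 0.2333 0.223 ] yaw 1.4 shift [0.072  0.0101 0.1629] turn -0.001 q7 -0.61 t 25.85
```

To row units: 0.007 rad is 0.0035.

>>> run_rows(offsets={"moves":[[0.02,0.003,0,0.0035,0.4],[0.045,0.006,0,0.0035,0.4],[0.066,0.009,0.005,0.0035,0.4],[0.073,0.01,0.025,0.0035,0.4],[0.073,0.01,0.055,0.0035,0.4],[0.073,0.01,0.09,0.0035,0.4],[0.073,0.01,0.12,0.0035,0.4],[0.073,0.01,0.145,0.0035,0.4],[0.073,0.01,0.16,0.0035,0.4],[0.073,0.01,0.17,0.0035,0.4],[0.073,0.01,0.175,0.0035,0.4],[0.073,0.01,0.175,0.0035,0.4],[0.073,0.01,0.175,0.0035,0.4]]})

```text
time: 27.15
position: [0.5628, 0.3085, 0.2137]
tool_rot: [2.2, 2.242, 0.003]
ft_force: [-0.0, -0.6, -2.2]
grip_width: 0.523
grip_force: 30.0
```

```bash
python3 - <<'E'
from h import *
print(ctrl.get_state()['ft_force']);go(.5625,.3062,.0380,1)
E
```

```text
[-0.0138627  -0.57461569 -2.2215743 ]
grip [0.5631 0.3086 0.0502] yaw 1.1 shift [-0.0024 -0.0006  0.0122] turn 0.001 q7 -0.84 t 27.15
```

>>> run_rows(offsets={"moves":[[-0.0025,-0.0005,0.004,0,0.4],[-0.0025,-0.0005,0.008,0,0.4],[-0.0025,-0.0005,0.0105,0,0.4],[-0.0025,-0.0005,0.012,0,0.4],[-0.0025,-0.0005,0.012,0,0.4]]})

```text
time: 27.65
position: [0.5619, 0.3056, 0.2017]
tool_rot: [2.2, 2.241, -0.001]
ft_force: [-2.2, -2.2, 4.9]
grip_width: 0.523
grip_force: 30.0
```

```bash
python3 - <<'E'
from h import *
print(ctrl.get_state()['ft_force']);go(.5625,.3062,.0380,1)
E
```

```text
[-2.22586104 -2.1646464   4.94629   ]
grip [0.562  0.3054 0.0382] yaw 1.1 shift [0.0008 0.0005 0.0002] turn 0.001 q7 -0.85 t 27.65
```

>>> run_rows(offsets={"moves":[[0,0,0,0,0.7],[0,0,0,0,0.7],[0,0,0,0,0.7],[0,0,0,0,0.7],[0,0,-0.008,0,0.7],[0,0,-0.03,0,0.7],[0,0,-0.07,0,0.9],[0,0,-0.11,0,1],[0,0,-0.15,0,1],[0,0,-0.19,0,1],[0,0,-0.21,0,1],[0,0,-0.21,0,1]]})

```text
time: 28.85
position: [0.5621, 0.3067, 0.4151]
tool_rot: [2.198, 2.241, 0.011]
ft_force: [-0.6, -0.3, 0.1]
grip_width: 0.995
grip_force: 0.0
```

```bash
python3 - <<'E'
from h import *
go(.4836,-.0713,.22,-5.4)
E
```

```text
grip [0.5631 0.3072 0.2517] yaw 1.1 shift [-0.377  -0.087   0.0299] turn 0.113 q7 -0.74 t 28.85
```

To row units: 0.113 rad is 0.0565.

>>> run_rows(offsets={"moves":[[-0.02,-0.005,0,0,1],[-0.055,-0.013,0,0.005,1],[-0.095,-0.022,0,0.01,1],[-0.135,-0.031,0,0.02,1],[-0.175,-0.04,0,0.025,1],[-0.215,-0.05,0,0.035,1],[-0.255,-0.059,0,0.04,1],[-0.295,-0.068,0,0.05,1],[-0.335,-0.077,0,0.0565,1],[-0.365,-0.084,0,0.0565,1],[-0.377,-0.087,0.015,0.0565,1],[-0.377,-0.087,0.03,0.0565,1],[-0.377,-0.087,0.03,0.0565,1],[-0.377,-0.087,0.03,0.0565,1]]})

```text
time: 30.25
position: [0.4819, -0.0726, 0.3801]
tool_rot: [-2.322, -2.115, 0.001]
ft_force: [-0.1, -1.1, 0.4]
grip_width: 1.0
grip_force: 0.0
```

```bash
python3 - <<'E'
from h import *
snap('top','top2')
t=cv2.imread('pics/top2.png')
cv2.imwrite('pics/t2.png',t)
go(.4836,-.0713,.045,-5.4)
E
```

```text
grip [ 0.4822 -0.0724  0.2172] yaw -5.3 shift [0.0012 0.0014 0.1722] turn 0.001 q7 -0.0 t 30.3
```

View pics/t2.png

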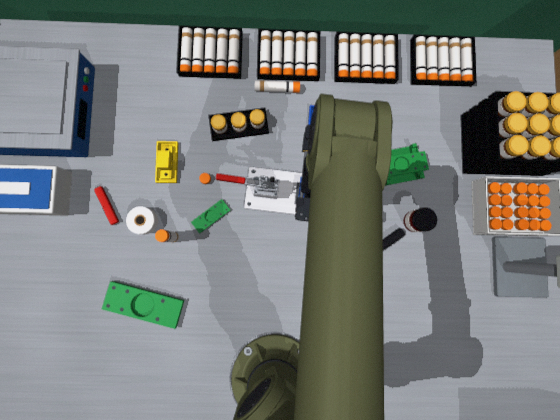

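The top view shows the yellow block inside its tray at (166,162), the three jars at (218..257,121), the clamp open, and the plate on the cradle at (405,163). That was my 14th picture, so the remaining checks will be numeric. Next is the blue block.

>>> run_rows(offsets={"moves":[[0.001,0.001,0.03,0,1],[0.001,0.001,0.065,0,1],[0.001,0.001,0.1,0,1],[0.001,0.001,0.135,0,1],[0.001,0.001,0.158,0,1],[0.001,0.001,0.168,0,1],[0.001,0.001,0.171,0,1],[0.001,0.001,0.171,0,1],[0.001,0.001,0.171,0,0.4],[0.001,0.001,0.171,0,0.4],[0.001,0.001,0.171,0,0.4],[0.001,0.001,0.171,0,0.4],[0.001,0.001,0.171,0,0.4],[0.001,0.001,0.171,0,0.4],[0.001,0.001,0.171,0,0.4],[0.001,0.001,0.171,0,0.4],[0.001,0.001,0.171,0,0.4]]}, grip_force=30)

```text
time: 32.0
position: [0.4832, -0.0721, 0.2096]
tool_rot: [2.323, 2.115, 0.0]
ft_force: [-0.4, -1.2, 0.2]
grip_width: 0.528
grip_force: 30.0
```

```bash
python3 - <<'E'
from h import *
print(ctrl.get_state()['ft_force']);go(.4836,-.0713,.045,-5.4)
E
```

```text
[-0.40577337 -1.1699261   0.1940391 ]
grip [ 0.4832 -0.0721  0.0461] yaw -5.4 shift [0.0008 0.0003 0.0011] turn 0.0 q7 -0.15 t 32.0
```

>>> run_rows(offsets={"moves":[[0,0,-0.006,0,0.4],[0,0,-0.016,0,0.4],[0,0,-0.035,0,0.4],[0,0,-0.065,0,0.4],[0,0,-0.09,0,0.4],[0,0,-0.1,0,0.4],[0,0,-0.1,0,0.4]]})

```text
time: 32.7
position: [0.4836, -0.072, 0.3111]
tool_rot: [2.321, 2.112, 0.002]
ft_force: [0.0, 0.2, -1.8]
grip_width: 0.522
grip_force: 30.0
```

```bash
python3 - <<'E'
from h import *
print(ctrl.get_state()['ft_force']);go(.6743,-.1095,.14,-3)
E
```

```text
[ 0.01527646  0.18009344 -1.84077629]
grip [ 0.4841 -0.0723  0.1476] yaw -5.4 shift [-0.0192  0.1928  0.0082] turn -0.042 q7 -0.05 t 32.7
```

To row units: -0.042 rad is -0.021.

>>> run_rows(offsets={"moves":[[-0.001,0.01,0,-0.005,0.4],[-0.003,0.03,0,-0.01,0.4],[-0.006,0.06,0,-0.015,0.4],[-0.009,0.09,0,-0.021,0.4],[-0.012,0.12,0,-0.021,0.4],[-0.015,0.15,0,-0.021,0.4],[-0.018,0.175,0,-0.021,0.4],[-0.019,0.188,0,-0.021,0.4],[-0.019,0.193,0.01,-0.021,0.4],[-0.019,0.193,0.03,-0.021,0.4],[-0.019,0.193,0.055,-0.021,0.4],[-0.019,0.193,0.075,-0.021,0.4],[-0.019,0.193,0.088,-0.021,0.4],[-0.019,0.193,0.095,-0.021,0.4],[-0.019,0.193,0.095,-0.021,0.4],[-0.019,0.193,0.095,-0.021,0.4]]})

```text
time: 34.3
position: [0.6739, -0.109, 0.2152]
tool_rot: [2.278, 2.162, 0.001]
ft_force: [-0.8, 0.7, -1.3]
grip_width: 0.527
grip_force: 30.0
```

```bash
python3 - <<'E'
from h import *
print(ctrl.get_state()['ft_force']);go(.6743,-.1095,.0379,-3)
E
```

```text
[-0.83852982  0.68667041 -1.26638906]
grip [ 0.674  -0.109   0.0517] yaw -3.0 shift [-0.0005  0.0003  0.0138] turn 0.0 q7 -0.18 t 34.3
```

>>> run_rows(offsets={"moves":[[-0.0005,0,0.005,0,0.4],[-0.0005,0,0.0095,0,0.4],[-0.0005,0,0.012,0,0.4],[-0.0005,0,0.0136,0,0.4],[-0.0005,0,0.0136,0,0.4]]})

```text
time: 34.8
position: [0.6735, -0.1096, 0.2017]
tool_rot: [2.278, 2.163, -0.001]
ft_force: [-2.2, 0.4, 3.5]
grip_width: 0.53
grip_force: 30.0
```

```bash
python3 - <<'E'
from h import *
print(ctrl.get_state()['ft_force']);go(.6743,-.1095,.0379,-3)
E
```

```text
[-2.15289143  0.42461584  3.49541061]
grip [ 0.6734 -0.1097  0.0382] yaw -3.0 shift [0.0002 0.0008 0.0003] turn 0.0 q7 -0.18 t 34.8
```

>>> run_rows(offsets={"moves":[[0,0,0,0,0.7],[0,0,0,0,0.7],[0,0,0,0,0.7],[0,0,0,0,0.7],[0,0,-0.008,0,0.7],[0,0,-0.03,0,0.7],[0,0,-0.07,0,0.9],[0,0,-0.11,0,1],[0,0,-0.15,0,1],[0,0,-0.19,0,1],[0,0,-0.22,0,1],[0,0,-0.22,0,1]]})

```text
time: 36.0
position: [0.6743, -0.1088, 0.4277]
tool_rot: [2.273, 2.158, 0.01]
ft_force: [-0.5, 0.6, 0.3]
grip_width: 0.993
grip_force: 0.0
```

```bash
python3 - <<'E'
from h import *
go(.35,-.5,.26,-3)
E
```

```text
grip [ 0.676  -0.1091  0.2642] yaw -3.0 shift [-0.4073 -0.3053  0.0015] turn 0.0 q7 -0.11 t 36.0
```

>>> run_rows(offsets={"moves":[[-0.02,-0.015,0,0,1],[-0.05,-0.037,0,0,1],[-0.085,-0.064,0,0,1],[-0.12,-0.09,0,0,1],[-0.155,-0.116,0,0,1],[-0.19,-0.142,0,0,1],[-0.225,-0.168,0,0,1],[-0.26,-0.195,0,0,1],[-0.295,-0.221,0,0,1],[-0.33,-0.247,0,0,1],[-0.365,-0.273,0,0,1],[-0.395,-0.296,0,0,1],[-0.407,-0.305,0,0,1],[-0.407,-0.305,0,0,1],[-0.407,-0.305,0,0,1]]})

```text
time: 37.5
position: [0.3491, -0.4988, 0.4208]
tool_rot: [-2.276, -2.165, -0.003]
ft_force: [0.2, 0.5, -0.5]
grip_width: 0.994
grip_force: 0.0
```

```bash
python3 - <<'E'
from h import *
snap('top','top3'); snap('scene','sc3')
im=cv2.imread('pics/top3.png'); hsv=cv2.cvtColor(im,cv2.COLOR_BGR2HSV); d=np.load('pics/top3.npz')['d']
V,U=np.mgrid[0:420,0:560]; P=world('top3',U.ravel(),V.ravel()).reshape(420,560,3)
def loc(n,o,yaw,zr,half):
    c,s=np.cos(np.radians(yaw)),np.sin(np.radians(yaw)); q=P[...,:2]-o; X=q[...,0]*c+q[...,1]*s; Y=-q[...,0]*s+q[...,1]*c
    k=(abs(X)<half[0])&(abs(Y)<half[1])&(P[...,2]>zr[0])&(P[...,2]<zr[1])
    pts=np.stack([X[k],Y[k]],1); r=cv2.minAreaRect(pts.astype(np.float32))
    print(n,'n',k.sum(),'med z',np.round(np.percentile(P[...,2][k],[5,50,95]),4),'mean local',np.round(pts.mean(0),4),'rect',np.round(r[0],4),np.round(r[1],3),round(r[2],1))
loc('yellow top',(.5625,.305),1,(.038,.07),(.05,.03))
loc('blue top',(.6743,-.1087),-3,(.038,.07),(.05,.03))
loc('yellow foot',(.5625,.305),1,(.010,.024),(.05,.026))
loc('blue foot',(.6743,-.1087),-3,(.010,.024),(.05,.026))
loc('jar',(.6735,.1125),9.7,(.045,.07),(.03,.026))
k=cv2.inRange(hsv,(45,80,30),(80,255,255))>0; P[~k]=np.nan
loc('plate',(.570,-.3335),12,(.024,.06),(.06,.09))
E
```

```text
yellow top n 228 med z [0.0419 0.0481 0.0509] mean local [-0.0013 -0.0015] rect [-0.0008 -0.0007] [0.047 0.031] 0.2
blue top n 203 med z [0.044  0.048  0.0512] mean local [-0.0028  0.0012] rect [-0.0014  0.0011] [0.047 0.03 ] 2.3
yellow foot n 238 med z [0.011  0.0142 0.0203] mean local [-0.0065 -0.0031] rect [-0.0014 -0.    ] [0.052 0.097] 90.0
blue foot n 202 med z [0.011  0.0143 0.019 ] mean local [-0.0095 -0.0015] rect [-0.0012  0.0001] [0.097 0.052] 0.1
jar n 183 med z [0.0503 0.0548 0.0577] mean local [-0.0019 -0.0013] rect [-0.0014 -0.0017] [0.037 0.04 ] 82.4
plate n 1096 med z [0.0266 0.0354 0.039 ] mean local [-0.0014  0.0031] rect [0.0016 0.0018] [0.095 0.142] 0.3
```

```bash
python3 - <<'E'
from h import *
im=cv2.imread('pics/top3.png'); hsv=cv2.cvtColor(im,cv2.COLOR_BGR2HSV)
m=cv2.inRange(hsv,(0,150,60),(6,255,255)); m2=np.zeros_like(m); m2[160:200,212:300]=m[160:200,212:300]; v,u=np.nonzero(m2)
p=world('top3',u,v)-[.4792,-.1151,0]; print('handle jig y',np.percentile(p[:,:2]@[.0941,.9956],[2,50,98]),'z',np.percentile(p[:,2],[2,50,98]))
V,U=np.nonzero(cv2.inRange(hsv,(45,80,30),(80,255,255))); P=world('top3',U,V); q=(P[:,:2]-[.570,-.3335])@R.from_euler('z',12,degrees=True).as_matrix()[:2,:2]
k=(abs(q[:,0])<.024)&(abs(q[:,1])<.075)&(P[:,2]>.03)&(P[:,2]<.05); print(k.sum(),np.linalg.lstsq(np.c_[q[k],np.ones(k.sum())],P[k,2],rcond=None)[0], np.percentile(q[k,1],[0.5,99.5]))
E
```

```text
handle jig y [0.20069094 0.23482893 0.26727964] z [0.11228362 0.12318454 0.12955616]
756 [-0.00095983  0.00126812  0.03601694] [-0.06803064  0.0722376 ]
```

The plate lies flat with its top at 36 mm. The clamp is open, the jar stands upright, and both blocks are seated flat in their trays.

```bash
python3 -c "
from bench import ctrl
print(ctrl.close_job())"
```

```text
the job is handed in; nothing more can be done
None
```

The job is handed in at about 38 s of the 128 s: the jar stands in the middle of the jar tray, the clamp is fully open, the nest plate lies flat on the cradle, and the yellow and blue blocks stand flat in their own trays (final checks were by camera depth measurements, and no verdict came back).

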